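Close the bench stopcock and hang the out-of-service tag

TASK

Take the bench line out of service: first turn the red butterfly handle clockwise until it is fully closed, wings square across the line, without knocking the amber sight glass beside it. Then take the yellow tag out of its rack and hang it by its hole on the upturned peg of the station, and let go so that it hangs there freely. Leave the glassware and bottles standing where they are.

Things in the scene. Friction and masses are not known exactly. Their poses are not given: they have to be found in the camera images.
- station: Fixed station: grey console on a dark base plate 170 x 300 mm, 12 mm thick. Origin: underside of the base, under the console's middle; at yaw 0 x points away from the robot, y left, z up. Its face (150 x 190 mm) slopes up away from the robot at 40 degrees, so the handle is worked with the tool tilted about 40 degrees. Copper pipes (16 mm) rise behind it at x +62, y +130 and -130 mm.
- stopcock (a joint): Angle of the red butterfly handle, rad. 0 = open, wings in line with the copper pipe on the face (along the station's y); grows clockwise as seen facing the slope; 1.571 = closed, at a hard stop, wings pointing up and down the slope. It stays where it is left; turning takes about 0.12 N m. It starts at about 0.1 to 0.45.
- handle_mid (a point): Middle of the handle's wings, on the turning axis, 37 mm off the face plate; turns with the handle. z: turning axis, out of the sloped face; y: along the wings; x: across them. Closing turns about -z. Wings: a bar 74 mm long, 10 mm thick; round end lobes reach 13 mm above and below this point, the bar between them 6 mm above, 12 mm below. Brass valve body, 19 mm radius, ends 28 mm below.
- sight_glass_mid (a point): Middle of the fragile amber sight-glass tube, fixed left of the handle: 18 mm in diameter, 82 mm long, running up the slope between two brass end blocks (16 x 24 mm, 47 mm high off the face). Its axis is 55 mm from the handle's turning axis; wing tips pass 9 mm from the tube. The tube's middle is level with the handle's middle, its top 9 mm higher off the face. Do not knock it.
- pipe_mid (a point): Middle of the copper pipe, 16 mm thick, that comes forward from both uprights and runs along the station's y from -130 to +130 mm, about 195 mm above the handle; it is in the way of a tool that comes straight down.
- tag_center (a point): Centre of the loose yellow tag (red band, white field): a stiff plate 80 mm wide (its y), 150 mm tall (its z) and 8 mm thick (its x), 0.1 kg. It stands upright in the rack; grip it across its thickness at the top edge, 75 mm above this point. Both faces are alike; it may be hung either way round.
- tag_hole (a point): Centre of the tag's round hole, 28 mm in diameter, through its thickness (along its x); 29 mm above the tag's centre, so 32 mm of solid plate lie between the hole and the top edge.
- rack: Fixed tag rack, 60 mm deep (x) and 110 mm wide (y), 50 mm high; origin at the centre of its underside. The tag stands in an 11 mm slot along the rack's y, its bottom edge on the slot floor at z 10 mm, 40 mm deep in the slot. Lift the tag at least 45 mm straight up to free it.
- peg_base (a point): Where the axis of the round steel peg (10 mm thick) leaves the front face of its grey post (30 x 36 mm; top 12 mm above this point; stands at the station's right). The peg runs 80 mm towards the station's -x, rising 15 degrees, to peg_tip.
- peg_mid (a point): Point on the peg's axis half-way between post and tip; oriented as the station.
- peg_tip (a point): Rounded tip of the peg, on its axis.
- beaker: Clear glass beaker, 54 mm wide, 68 mm high, bystander; origin at the centre of its underside.
- flask: Clear conical flask, 62 mm wide, 103 mm high, bystander; origin at the centre of its underside.
- brown_bottle: Brown bottle with black cap, 50 mm wide, 92 mm high, bystander; origin at the centre of its underside.
- white_bottle: Slim white bottle with blue cap, 42 mm wide, 135 mm high, bystander; origin at the centre of its underside.
- tag: The yellow tag; origin at the middle of its bottom edge, axes as tag_center.
- sight_glass: The sight glass with its end blocks; origin on the face plate under its middle, z out of the face, x up the slope.
Not all that is in view belongs to the job. Leave any green look-alike of the tag alone.

How it is judged:
By the outcome, as a careful person would: the job done as asked, in the order asked, and still so for the second after the job is handed in, with the robot touching nothing.
It also fails if it takes over 64 s, if anything falls off the work surface, if the arm or the gripper's body presses on something with over 40 N, if the wrist force passes 120 N, or if a joint passes its speed limit or range.

ROBOT

A 6-joint arm with a two-finger parallel gripper is mounted at the origin on a cart in front of the work surface, level with it; the furniture and walls round the work are solid. World frame = base frame: x ahead of the robot, y to its left, z up, the work surface at z = 0. Lengths are in m, angles in rad, forces in N, time in s.
With the tool pointing down it reaches from about 0.4 to 0.825 m from the base axis. Payload 7 kg.
Tool frame: the origin (TCP) lies midway between the tips of the shut fingers; the grasp point (between the pads) lies 19 mm behind it; z points along the fingers, y is the line along which they close (so a half turn about z gives the same grasp; the last joint's range is limited). The gripper opens to 88 mm and grips with 3 to 60 N. Pads are 19 mm wide; open, the fingers measure 130 mm over their backs; the gripper's body (78 mm by 193 mm) begins 47 mm behind the grasp point.
Start: joints at [-1.001, 0.359, 0.012, 0, -1.224, -0.288], TCP at [0.188, -0.648, 0.227] pointing down, gripper open.
Joint ranges: [-3.07, 3.07], [-1.43, 2.12], [-1.02, 1.25], [-3.03, 1.67], [-3.05, -0], [-3.03, 3.03]. Speed limits (rad/s): [2.39, 2.39, 3.01, 3.14, 3.14, 3.14].

INTERFACE

Orientations are given as [roll, pitch, yaw] about the fixed x, y, z axes, in that order (R = Rz(yaw) Ry(pitch) Rx(roll)).
In Python, from station import telemetry, eyes, ticket, recognise, trace gives the robot as it stands. The module is installed in compiled form; this text tells all that it offers.
- The arm moves only by the tool servo_tool, never from a script. Its argument "series" is a list that holds one entry, the list of rows, each a list of 4 numbers: the shift along the tool's x, y, z in mm, then the turn about the tool's z in rad. In form: [[[x, y, z, roll], ...]]. A call has exactly 10 rows; each row shifts and turns the commanded pose from where the row before left it, along the tool's axes as they then stand; what a row does not reach is not made up. A row lasts 1/12 s, in which the tool goes at most 41.7 mm and 7.16 degrees, less where a joint would pass 70% of its speed; a pose out of reach is approached as far as the arm can. A call is refused whole if a number of a shift passes 41.7 or a number of a turn 0.125, either way. A call with a gripper value outside its range is refused whole. "claw" is the gripper's target within -1 to 1 (shut at 1, half-way at 0, fully open at -1), set as the call begins (left out, the last holds). The fingers move at their own pace and stop on an object; "grip_force" is the grip in N (left out, the last holds). Time passes only in rows, so rows that do not move let the fingers close, or fill a call up. It gives the time, the measured TCP pose, the force, the opening and the grip force at its end, in the units of the state.
- telemetry.get_state(): the state, without advancing time (a new reading comes with each control period).
- eyes.grab_frame(name): name is "scene" or "top" or "wrist"; returns the picture (420x560x3 uint8, red, green, blue); there is no depth.
- eyes.calibration(name): a dict with "mtx" (3x3 intrinsics, pixels), "rvec" (rotation vector, rad) and "tvec" (3), from world to camera coordinates, as OpenCV has them. Camera axes: x right, y down, z forward; pixel columns grow to the right and rows downward; lengths in m; the calibration is good to about 2 mm. A picture is of the moment at which its call begins: read the wrist's pose just before it. calibration takes no time and is no camera call; for the wrist camera it gives the pose at the moment of the call.
- ticket.job_done(): hands the job in; it is judged then, once.
Trained networks look in the newest picture that a camera, given by its name, has taken for a name from the list of things; names that differ only in an ending like _2 or _b are one class to them, and where a whole thing is asked for, a point or a joint stands for the part that bears it (a point fixed in the world has none). Each returns a list of dicts, best first, with "conf" (0 to 1); they miss things now and then, are a little off and sometimes report something else, mostly with a low value. They report only what shows in the picture. A call takes as long as a camera call. They do not tell look-alikes from the thing itself.
- recognise(camera, name): "position" ([x, y, z] in m, in world coordinates, good to about 4 mm: the middle of the surface that is visible of it).
- trace(camera, name): "mask" (420x560 bool, what is visible of it).
The state is a dict: "t": time; "q": joint angles; "qd": joint speeds; "joint_efforts": joint torques, N m; "eef_pos": TCP position; "ee_rot": TCP orientation; "force": force on the tool from outside, world axes, zero at the start; "moment": the same for the moment, N m; "width": finger opening in m; "gripper_force": force on a finger pad.
Only numpy, scipy, OpenCV 4.12 (cv2) and the standard library are available. Lean on these libraries where they do the work, as an engineer would, in place of code of your own. Each camera call takes 0.05 s, during which the arm holds its last target. There are 200 camera calls.

## Working session

There is one attempt and no reset: what is moved stays moved. The work goes in short steps, Python scripts to look and compute and a tool call to move; the robot and the scene stay as the last step left them, time stands still between calls to the robot, and variables do not carry over. Pictures are saved under pics/ and viewed, at most 10 in all, crops included, and the job is handed in when it is done.

Besides the shell and the picture viewer there is one more tool, called after "Request:" as name(argument=value, ...) on one line, values as JSON. servo_tool: Moves the arm, as the interface text tells. Its arguments: {"type":"object","properties":{"series":{"type":"array"},"claw":{"type":"number"},"grip_force":{"type":"number"}},"required":["series"]}

```bash
ls; mkdir -p pics; cat > h.py <<'E'
import numpy as np, cv2
from scipy.spatial.transform import Rotation as R
from station import telemetry, eyes, ticket, recognise, trace
def save(cam,fn):
    im=eyes.grab_frame(cam); cv2.imwrite('pics/'+fn,im[:,:,::-1]); return im
def cal(c):
    k=eyes.calibration(c); return np.array(k['mtx']),np.array(k['rvec']).reshape(3),np.array(k['tvec']).reshape(3)
def proj(c,P):
    K,r,t=cal(c); return cv2.projectPoints(np.array(P,float).reshape(-1,1,3),r,t,K,None)[0].reshape(-1,2)
def ray(c,uv):
    K,r,t=cal(c); Rm=cv2.Rodrigues(r)[0]; d=Rm.T@np.linalg.inv(K)@np.array([uv[0],uv[1],1.]); return -Rm.T@t,d/np.linalg.norm(d)
def onz(c,uv,z):
    o,d=ray(c,uv); return o+d*(z-o[2])/d[2]
def tri(obs):
    A=np.zeros((3,3));b=np.zeros(3)
    for c,uv in obs:
        o,d=ray(c,uv); M=np.eye(3)-np.outer(d,d); A+=M; b+=M@o
    return np.linalg.solve(A,b)
E
python3 - <<'E'
from h import *
np.set_printoptions(precision=4,suppress=True)
s=telemetry.get_state(); print({k:np.round(v,4) for k,v in s.items()})
for c in ['scene','top']:
    save(c,c+'0.png')
    for n in ['station','stopcock','handle_mid','sight_glass_mid','pipe_mid','tag_center','tag_hole','rack','peg_base','peg_mid','peg_tip','beaker','flask','brown_bottle','white_bottle']:
        print(c,n,[(np.round(d['position'],3).tolist(),round(d['conf'],2)) for d in recognise(c,n)][:3])
im=np.hstack([cv2.imread('pics/scene0.png'),cv2.imread('pics/top0.png')])
E
```

```text
pics
{'t': np.float64(0.0), 'q': array([-1.0009,  0.3594,  0.0111, -0.0004, -1.2241, -0.2881]), 'qd': array([-0.0003,  0.0008,  0.0015, -0.0002, -0.0001,  0.0005]), 'joint_efforts': array([  0.0005, -58.2722,  29.3038,   6.9971,   0.0067,  -0.0001]), 'eef_pos': array([ 0.1876, -0.6479,  0.2256]), 'ee_rot': array([ 3.1399, -0.0001, -2.8599]), 'force': array([ 0.105 , -1.0021,  0.8629]), 'moment': array([ 0.0424, -0.0098,  0.0113]), 'gripper_force': np.float64(0.0), 'width': np.float64(0.0877)}
scene station [([0.57, 0.044, 0.03], 0.89)]
scene stopcock []
scene handle_mid [([0.558, 0.101, 0.118], 0.61), ([0.519, -0.32, 0.107], 0.28)]
scene sight_glass_mid [([0.531, 0.152, 0.102], 0.71)]
scene pipe_mid [([0.577, 0.042, 0.034], 0.9)]
scene tag_center [([0.395, -0.314, 0.087], 0.97), ([0.357, -0.024, 0.088], 0.67), ([0.519, -0.32, 0.107], 0.64)]
scene tag_hole [([0.392, -0.318, 0.085], 0.97), ([0.514, -0.319, 0.109], 0.95), ([0.415, -0.707, 0.132], 0.72)]
scene rack [([0.508, -0.323, 0.027], 0.66), ([0.516, -0.32, 0.105], 0.42)]
scene peg_base [([0.575, 0.039, 0.036], 0.6)]
scene peg_mid 
[... 324 characters left out ...]
t_glass_mid [([0.545, 0.158, 0.114], 0.49)]
top pipe_mid [([0.594, 0.078, 0.072], 0.63)]
top tag_center [([0.416, -0.442, 0.093], 0.73), ([0.386, -0.308, 0.15], 0.61), ([0.519, -0.314, 0.117], 0.51)]
top tag_hole [([0.518, -0.313, 0.118], 0.68), ([0.359, -0.012, 0.147], 0.61), ([0.416, -0.446, 0.095], 0.52)]
top rack [([0.504, -0.307, 0.021], 0.73)]
top peg_base [([0.595, 0.08, 0.082], 0.66)]
top peg_mid [([0.594, 0.081, 0.074], 0.64)]
top peg_tip [([0.595, 0.078, 0.077], 0.61)]
top beaker [([0.396, -0.151, 0.002], 0.53), ([0.592, 0.082, 0.075], 0.26)]
top flask []
top brown_bottle [([0.578, 0.444, 0.079], 0.46), ([0.592, 0.08, 0.078], 0.41)]
top white_bottle [([0.651, -0.258, 0.084], 0.61)]
```

View pics/scene0.png

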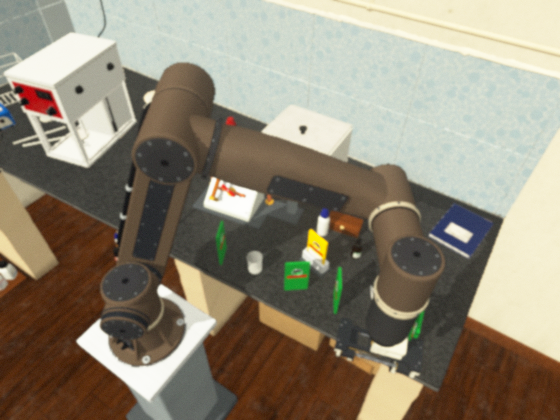

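View pics/top0.png

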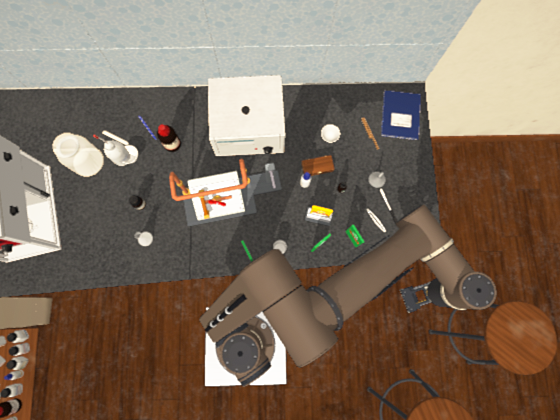

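Top view: station at about (215,195) px, peg post at about (268,178), yellow tag in its rack at (320,212), several green look-alikes at (245,250), (320,242) and (355,236). I'll look at an enlargement.

```bash
python3 - <<'E'
from h import *
np.set_printoptions(precision=4,suppress=True)
a=cv2.imread('pics/top0.png')[155:255,160:340]
cv2.imwrite('pics/topc.png',cv2.resize(a,None,fx=4.4,fy=4.4,interpolation=cv2.INTER_CUBIC))
for c in ['top','scene','wrist']:
    K,r,t=cal(c); Rm=cv2.Rodrigues(r)[0]; print(c,K[0,0],-Rm.T@t,Rm[2])
s=telemetry.get_state();T=R.from_euler('xyz',s['ee_rot']).as_matrix()
K,r,t=cal('wrist');Rm=cv2.Rodrigues(r)[0];print('cam in tool',T.T@(-Rm.T@t-s['eef_pos']),(Rm@T))
E
```

```text
top 423.5129337194741 [ 0.1742 -0.116   1.788 ] [ 0.2255 -0.0093 -0.9742]
scene 414.25283325431417 [-0.3032 -0.6826  1.2302] [ 0.5797  0.3741 -0.7239]
wrist 368.5843786040695 [ 0.1254 -0.666   0.3853] [ 0.2346  0.0684 -0.9697]
cam in tool [ 0.0647  0.0004 -0.1588] [[-0.      1.     -0.0005]
 [-0.9697 -0.0001 -0.2444]
 [-0.2444  0.0005  0.9697]]
```

View pics/topc.png

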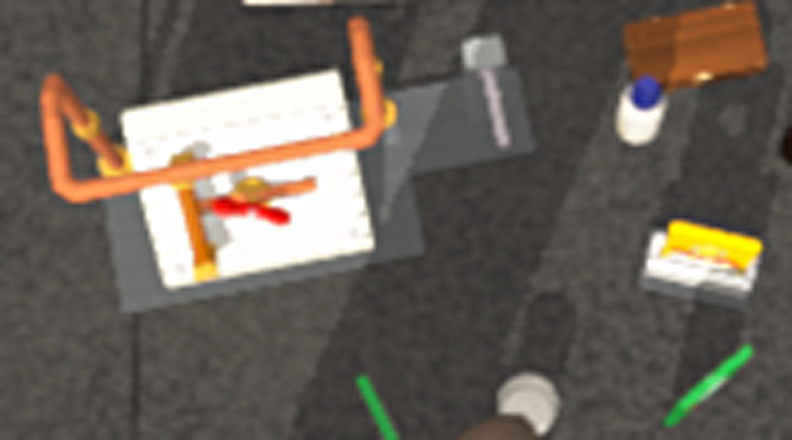

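Enlargement: front base edge from crop (125,310) to (425,250), red handle centred near (248,210), overhead pipe crossing from (70,190) to (377,140), peg from the post at (485,55) to the tip at (503,143), tag at (713,240). Next I'll fit the station pose from these.

```bash
python3 - <<'E'
from h import *
np.set_printoptions(precision=4,suppress=True)
f=lambda x,y:(160+x/4.4,155+y/4.4)
for n,x,y,zs in [('baseFL',125,310,[.012]),('baseFR',425,250,[.012]),('pipeR',377,140,[.28,.3,.32]),('pipeL',70,190,[.28,.3,.32]),('handle',248,210,[.1,.12,.14]),('hR',285,216,[.12]),('hL',215,206,[.12]),('postTop',485,50,[.1,.15,.2]),('pegtip',503,143,[.1,.15,.2]),('tagL',668,230,[.15]),('tagR',762,243,[.15]),
 ('faceFL',168,288,[.02,.05]),('faceFR',374,247,[.02,.05]),('faceBR',340,70,[.12,.16]),('faceBL',122,112,[.12,.16])]:
    print(n,[onz('top',f(x,y),z)[:2] for z in zs])
E
```

```text
baseFL [array([0.4871, 0.2367])]
baseFR [array([ 0.5406, -0.0532])]
pipeR [array([ 0.5801, -0.0235]), array([ 0.5747, -0.0247]), array([ 0.5693, -0.026 ])]
pipeL [array([0.5419, 0.2317]), array([0.5371, 0.2271]), array([0.5322, 0.2225])]
handle [array([0.5635, 0.1076]), array([0.5589, 0.1049]), array([0.5543, 0.1023])]
hR [array([0.5526, 0.0709])]
hL [array([0.5633, 0.1352])]
postTop [array([ 0.7148, -0.1152]), array([ 0.6988, -0.1153]), array([ 0.6828, -0.1153])]
pegtip [array([ 0.6233, -0.1305]), array([ 0.61, -0.13]), array([ 0.5967, -0.1296])]
tagL [array([ 0.5262, -0.2768])]
tagR [array([ 0.5127, -0.3608])]
faceFL [array([0.5064, 0.1943]), array([0.5008, 0.189 ])]
faceFR [array([ 0.5429, -0.0042]), array([ 0.5366, -0.0061])]
faceBR [array([0.6914, 0.0205]), array([0.679 , 0.0172])]
faceBL [array([0.6545, 0.2228]), array([0.643 , 0.2147])]
```

```bash
python3 - <<'E'
from h import *
np.set_printoptions(precision=4,suppress=True)
s=telemetry.get_state();T=R.from_euler('xyz',s['ee_rot']).as_matrix();p=np.array(s['eef_pos'])
out=[]
for c,(x0,y0,w,h) in {'scene':(310,170,140,210),'top':(380,200,130,130)}.items():
    a=cv2.imread(f'pics/{c}0.png')[y0:y0+h,x0:x0+w]; f=600/h
    if c=='top': f=400/w
    a=cv2.resize(a,None,fx=f,fy=f,interpolation=cv2.INTER_CUBIC)
    for d in [0,.066,.1,.15,.2,.25,.3]:
        P=[p+T@np.array([0,y,-d]) for y in (-.0965,0,.0965)]
        for q in proj(c,P): cv2.circle(a,tuple(int(v) for v in ((q-[x0,y0])*f)),3,(255,0,255),-1)
    out.append(a)
H=600; b=np.zeros((H,out[1].shape[1],3),np.uint8); b[:out[1].shape[0]]=out[1][:H]
cv2.imwrite('pics/grip.png',np.hstack([out[0][:H],b]))
# DH-guess check
print(s['q'],p)
E
```

```text
[-1.0009  0.3586  0.0119 -0.     -1.2241 -0.2881] [ 0.1877 -0.6484  0.2266]
```

View pics/grip.png

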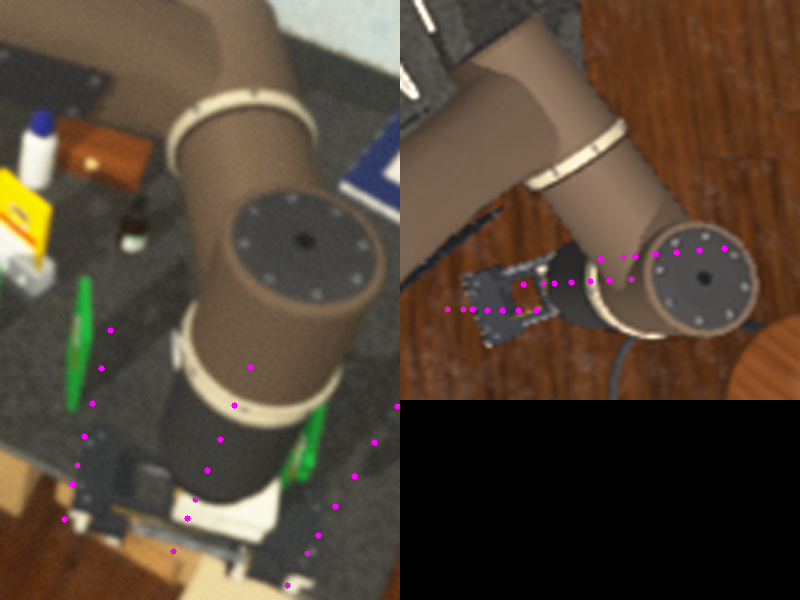

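Grip view: the gripper body is wide and thin, with a wrist cylinder of about 50 mm radius above it. I'll go to the station with tool y along station x, stopping on the way for a look at the tag.

Request:
servo_tool(series=[[[0,0,-9,-0.122],[0,0,-9,-0.122],[0,0,-9,-0.122],[0,0,-9,-0.122],[0,0,-9,-0.122],[0,0,-9,-0.122],[0,0,-9,-0.122],[0,0,-9,-0.122],[0,0,-9,-0.122],[0,0,-9,-0.122]]], claw=-1)

```text
t: 2.43
eef_pos: [0.1876, -0.6483, 0.317]
ee_rot: [-3.142, -0.0, -1.634]
force: [-0.0, -0.9, -0.2]
width: 0.0876
gripper_force: 0.0
```

Request:
servo_tool(series=[[[0,0,0,-0.124],[0,0,0,-0.124],[-32,-24,0,0],[-32,-24,0,0],[-32,-24,0,0],[-32,-24,0,0],[-32,-24,0,0],[-32,-24,0,0],[-32,-24,0,0],[-32,-24,0,0]]])

```text
t: 3.27
eef_pos: [0.3313, -0.3605, 0.3168]
ee_rot: [-3.141, -0.0, -1.392]
force: [1.7, 0.2, 0.4]
width: 0.0877
gripper_force: 0.0
```

```bash
python3 - <<'E'
from h import *
np.set_printoptions(precision=4,suppress=True)
s=telemetry.get_state(); print(s['t'],s['q'],s['eef_pos'],s['ee_rot'])
save('wrist','w1.png')
for n in ['tag_center','tag_hole','rack','peg_tip','peg_mid']:
    print(n,[(np.round(d['position'],3).tolist(),round(d['conf'],2)) for d in recognise('wrist',n)][:4])
E
```

```text
3.2667 [-0.4251 -0.002  -0.2316 -0.     -1.3404  0.6038] [ 0.3313 -0.3605  0.3168] [-3.1409 -0.0005 -1.3921]
tag_center [([0.515, -0.32, 0.116], 0.87), ([0.391, -0.316, 0.11], 0.69), ([0.419, -0.449, 0.126], 0.65)]
tag_hole [([0.515, -0.327, 0.116], 0.98), ([0.415, -0.445, 0.129], 0.91), ([0.391, -0.319, 0.113], 0.78)]
rack []
peg_tip [([0.387, -0.152, 0.036], 0.71)]
peg_mid []
```

Request:
servo_tool(series=[[[-38,-15,0,0],[-38,-15,0,0],[-38,-15,0,0],[-38,-15,0,0],[-38,-15,0,0],[-38,-15,0,0],[-38,-15,0,0],[-38,-15,0,0],[-38,-15,0,0],[-38,-15,0,0]]])

```text
t: 4.4
eef_pos: [0.4112, 0.0392, 0.3169]
ee_rot: [-3.141, 0.0, -1.394]
force: [1.5, -1.0, -0.4]
width: 0.0875
gripper_force: 0.0
```

```bash
python3 - <<'E'
from h import *
np.set_printoptions(precision=4,suppress=True)
s=telemetry.get_state(); print(s['t'],s['q'],s['eef_pos'],s['ee_rot'])
for c in ['wrist','scene','top']:
  im=save(c,c+'2.png')
  for n in ['handle_mid','stopcock','sight_glass_mid','pipe_mid','peg_tip','peg_mid','peg_base']:
    print(c,n,[(np.round(d['position'],3).tolist(),round(d['conf'],2)) for d in recognise(c,n)][:2])
a=cv2.imread('pics/scene2.png')[130:250,180:350]; b=cv2.imread('pics/top2.png')[155:255,160:300]
b=cv2.resize(b,None,fx=2.8,fy=2.8,interpolation=cv2.INTER_CUBIC); a=cv2.resize(a,None,fx=2.3,fy=2.3,interpolation=cv2.INTER_CUBIC)
c=np.zeros((290,800,3),np.uint8); c[:min(290,a.shape[0]),:391]=a[:290]; c[:280,400:792]=b
w=np.zeros((310,800,3),np.uint8); w2=cv2.imread('pics/wrist2.png'); 
cv2.imwrite('pics/comb2.png',c)
E
```

```text
4.4 [ 0.5782 -0.1456 -0.3612  0.0002 -1.3545 -0.4016] [0.4112 0.0392 0.3169] [-3.1409  0.0001 -1.3942]
wrist handle_mid [([0.562, 0.101, 0.119], 0.66)]
wrist stopcock [([0.554, 0.101, 0.122], 0.79)]
wrist sight_glass_mid [([0.544, 0.144, 0.061], 0.48)]
wrist pipe_mid [([0.613, 0.04, 0.056], 0.88)]
wrist peg_tip [([0.617, 0.04, 0.056], 0.74)]
wrist peg_mid [([0.616, 0.039, 0.066], 0.6)]
wrist peg_base [([0.618, 0.041, 0.058], 0.62)]
scene handle_mid [([0.556, 0.103, 0.117], 0.41), ([0.518, -0.322, 0.105], 0.17)]
scene stopcock [([0.559, 0.105, 0.12], 0.61)]
scene sight_glass_mid [([0.548, 0.15, 0.115], 0.55)]
scene pipe_mid [([0.608, 0.036, 0.07], 0.88), ([0.509, -0.324, 0.025], 0.44)]
scene peg_tip [([0.611, 0.04, 0.068], 0.69), ([0.657, -0.269, 0.071], 0.39)]
scene peg_mid [([0.608, 0.034, 0.07], 0.71)]
scene peg_base [([0.556, 0.104, 0.119], 0.61), ([0.608, 0.038, 0.069], 0.39)]
top handle_mid []
top stopcock [([0.517, -0.315, 0.117], 0.73)]
top sight_glass_mid [([0.634, 0.016, 0.101], 0.3)]
top pipe_mid [([0.63, 0.015, 0.096], 0.67), ([0.655, -0.255, 0.085], 0.2)]
top peg_tip [([0.634, 0.014, 0.096], 0.83)]
top peg_mid [([0.63, 0.016, 0.098], 0.86)]
top peg_base [([0.633, 0.015, 0.101], 0.59)]
```

View pics/wrist2.png

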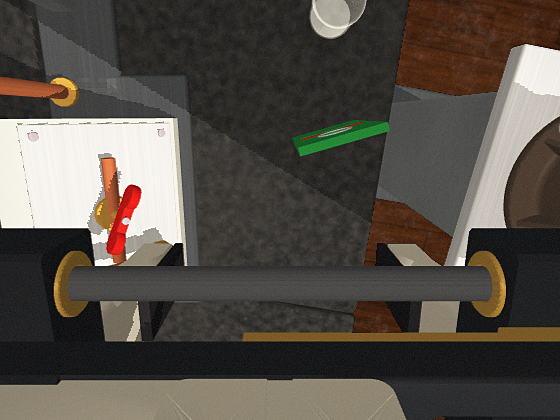

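View pics/comb2.png

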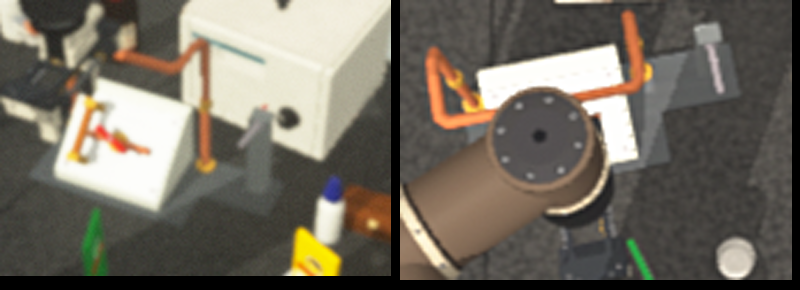

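```bash
python3 - <<'E'
from h import *
np.set_printoptions(precision=4,suppress=True)
def T(n,*o):
    P=tri(o); print(n,P,[np.round(proj(c,P)[0]-uv,1) for c,uv in o])
T('pipeR',('top',(245.7,186.8)),('scene',(257.4,161.3)))
T('handle',('top',(216.4,202.7)),('scene',(231.7,190.9)),('wrist',(125,220)))
T('pegtip',('top',(274.3,187.5)),('scene',(284.3,193.5)))
T('pegbase',('top',(270.5,170)),('scene',(295.2,177)))
for n,z,uv in [('hR',.112,(135,191)),('hL',.126,(117,250)),('faceR front corner',.035,(178,120))]: print(n,onz('wrist',uv,z))
ps=[('capz.65',.65),('.6',.6)]
for n,z in ps: print(n,onz('top',(210,203),z))
p=np.array(telemetry.get_state()['eef_pos']);print(proj('top',[p+[0,0,d] for d in (0,.2,.3,.4,.5)]))
print('px/m at z',[ (proj('top',[p+[0,0.05,d]])-proj('top',[p+[0,-0.05,d]]))[0]*10 for d in (.2,.45)])
E
```

```text
pipeR [ 0.5743 -0.0284  0.3123] [array([ 0.8, -0.8]), array([-1.1,  0.2])]
handle [0.566  0.1029 0.1062] [array([ 0.9, -0.9]), array([-2.8,  0.3]), array([-3.2, -4.6])]
pegtip [ 0.5982 -0.1299  0.1954] [array([ 0.1, -0.1]), array([-0.1,  0. ])]
pegbase [ 0.6686 -0.1222  0.2158] [array([ 1.5, -1.4]), array([-2.2,  0.5])]
hR [0.5526 0.073  0.112 ]
hL [0.5604 0.133  0.126 ]
faceR front corner [0.5379 0.0008 0.035 ]
capz.65 [0.4363 0.0522 0.65  ]
.6 [0.4478 0.0596 0.6   ]
[[227.5926 231.0303]
 [220.7511 220.7123]
 [216.4925 214.2896]
 [211.4767 206.725 ]
 [205.4821 197.6842]]
px/m at z [array([-328.461,    6.308]), array([-404.9669,    7.6133])]
```

Wrist view: handle centred at (125,220), wings tilted about 0.4 rad, amber glass hidden behind the gripper. The combined view shows the pipe (scene crop (178,72)) crossing almost above the handle and the peg at (240,146)–(265,108). The tool stays vertical, so I'll use the front end of the gripper body (under the pipe) to push the left wing up the slope. First I'll tighten the handle position from the red masks.

```bash
cat >> h.py <<'E'
def red(im_bgr,box):
    x0,y0,x1,y1=box; a=im_bgr[y0:y1,x0:x1].astype(int); m=(a[...,2]>150)&(a[...,1]<50)&(a[...,0]<60)
    v,u=np.nonzero(m); P=np.c_[u+x0,v+y0].astype(float); c=P.mean(0); w,V=np.linalg.eigh(np.cov((P-c).T)); t=(P-c)@V[:,1]
    return c,len(P),P[t.argmin()],P[t.argmax()]
H=np.array([.557,.103,.119]); YAW=.178
def sta(p): # world -> X,Y,Z mm relative to handle, station axes
    d=np.array(p)-H; c,s=np.cos(YAW),np.sin(YAW); return np.array([c*d[0]+s*d[1],-s*d[0]+c*d[1],d[2]])*1e3
E
python3 - <<'E'
from h import *
np.set_printoptions(precision=4,suppress=True)
o=[]
for c,f,b in [('wrist','wrist2',(80,150,180,290)),('scene','scene2',(205,165,265,215)),('top','top0',(195,185,235,225))]:
    r=red(cv2.imread(f'pics/{f}.png'),b); print(c,r); o.append((c,r[0]))
for s in ([0,1],[0,2],[1,2],[0,1,2]):
    P=tri([o[i] for i in s]); print(s,P,sta(P))
E
```

```text
wrist (array([122.3472, 219.9762]), 1008, array([131., 185.]), array([112., 254.]))h.py:21: RuntimeWarning: Mean of empty slice.
  v,u=np.nonzero(m); P=np.c_[u+x0,v+y0].astype(float); c=P.mean(0); w,V=np.linalg.eigh(np.cov((P-c).T)); t=(P-c)@V[:,1]
  ret = um.true_divide(
  avg = a.mean(axis, **keepdims_kw)
h.py:21: RuntimeWarning: Degrees of freedom <= 0 for slice
  v,u=np.nonzero(m); P=np.c_[u+x0,v+y0].astype(float); c=P.mean(0); w,V=np.linalg.eigh(np.cov((P-c).T)); t=(P-c)@V[:,1]
  c *= np.true_divide(1, fact)
  c *= np.true_divide(1, fact)
Traceback (most recent call last):
  File "h.py", line 22, in red
    return c,len(P),P[t.argmin()],P[t.argmax()]
                      ~~~~~~~~^^
ValueError: attempt to get argmin of an empty sequence
```

```bash
sed -i 's/m=(a\[...,2\].*$/m=(a[...,2]-a[...,1]>95)\&(abs(a[...,1]-a[...,0])<32)/' h.py
python3 - <<'E'
from h import *
np.set_printoptions(precision=4,suppress=True)
o=[]
for c,f,b in [('wrist','wrist2',(80,150,180,290)),('scene','scene2',(205,165,265,215)),('top','top0',(195,185,235,225))]:
    r=red(cv2.imread(f'pics/{f}.png'),b); print(c,r); o.append((c,r[0]))
for s in ([0,1],[0,2],[1,2],[0,1,2]):
    P=tri([o[i] for i in s]); print(s,P,sta(P))
E
```

```text
wrist (array([122.7283, 219.5943]), 1082, array([136., 186.]), array([109., 253.]))
scene (array([227.6176, 189.8824]), 34, array([234., 195.]), array([222., 185.]))
top (array([216.1404, 202.3333]), 57, array([225., 205.]), array([208., 200.]))
[0, 1] [0.5599 0.103  0.1183] [ 2.8996 -0.5351 -0.733 ]
[0, 2] [0.5642 0.1074 0.1064] [  7.8095   3.0178 -12.5577]
[1, 2] [0.5623 0.1062 0.1145] [ 5.7569  2.1713 -4.4887]
[0, 1, 2] [0.562  0.1055 0.1144] [ 5.4023  1.5844 -4.6032]
```

Request:
servo_tool(series=[[[-15,-12,24,0],[-14,-12,24,0],[0,0,26,0],[0,0,26,0],[0,0,26,0],[0,0,26,0],[0,0,26,0],[0,0,26,0],[0,0,26,0],[0,0,26,0]]], claw=1)

```text
t: 6.43
eef_pos: [0.4296, 0.0713, 0.0596]
ee_rot: [-3.141, 0.0, -1.392]
force: [0.6, 0.5, -0.0]
width: 0.0267
gripper_force: 0.0
```

```bash
sed -i 's/^H=.*YAW/H=np.array([.561,.104,.115]); YAW/' h.py
python3 - <<'E'
from h import *
np.set_printoptions(precision=4,suppress=True)
s=telemetry.get_state(); print(s['t'],s['eef_pos'],sta(s['eef_pos']),s['force'],s['width'])
save('wrist','w3.png');save('scene','s3.png')
a=cv2.imread('pics/s3.png')[130:250,180:350];a=cv2.resize(a,(396,280),interpolation=cv2.INTER_CUBIC)
w=cv2.resize(cv2.imread('pics/w3.png'),(400,300)); c=np.zeros((300,800,3),np.uint8); c[:280,:396]=a; c[:,400:]=w; cv2.imwrite('pics/c3.png',c)
E
```

```text
6.4333 [0.4296 0.0713 0.0596] [-135.1505   -8.8983  -55.3895] [ 0.5524  0.4944 -0.0308] 0.026733148404598006
```

View pics/c3.png

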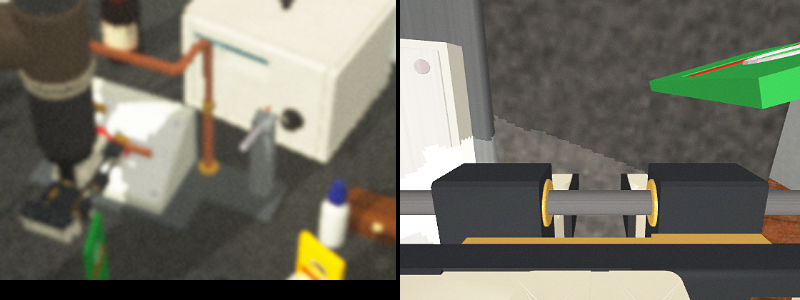

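The carriages move with the fingers and the rods run across the body. I'll push forward slowly and watch the force.

Request:
servo_tool(series=[[[0,-5,0,0],[0,-5,0,0],[0,-5,0,0],[0,-5,0,0],[0,-3,0,0],[0,-3,0,0],[0,-3,0,0],[0,-3,0,0],[0,-3,0,0],[0,-3,0,0]]], claw=1)

```text
t: 7.37
eef_pos: [0.4671, 0.078, 0.0606]
ee_rot: [3.142, -0.0, -1.392]
force: [0.2, 0.1, 0.3]
width: 0.0006
gripper_force: 0.0
```

Request:
servo_tool(series=[[[0,-1,0,0],[0,-1,0,0],[0,-1,0,0],[0,-1,0,0],[0,-1,0,0],[0,-1,0,0],[0,-1,0,0],[0,-1,0,0],[0,-1,0,0],[0,-1,0,0]]])

```text
t: 8.2
eef_pos: [0.4747, 0.0789, 0.0602]
ee_rot: [3.138, -0.001, -1.392]
force: [-12.3, -0.5, 7.0]
width: 0.0006
gripper_force: 0.0
```

```bash
python3 - <<'E'
from h import *
np.set_printoptions(precision=4,suppress=True)
s=telemetry.get_state(); print(s['t'],s['eef_pos'],sta(s['eef_pos']),s['force'],s['moment'],s['width'])
save('wrist','w4.png');save('scene','s4.png')
for c in ['top','scene','wrist']:
    if c=='top': save('top','t4.png')
    print(c,[(np.round(d['position'],3).tolist(),round(d['conf'],2)) for d in recognise(c,'handle_mid')][:2])
try: print(red(cv2.imread('pics/s3.png'),(205,165,265,215)),red(cv2.imread('pics/s4.png'),(205,165,265,215)))
except Exception as e: print(e)
E
```

```text
8.2 [0.4747 0.0789 0.0602] [-89.407   -9.3837 -54.8315] [-12.2717  -0.5359   7.0106] [0.469  3.4348 0.6307] 0.0005629020482841
top []
scene []
wrist [([0.559, 0.082, 0.11], 0.83)]
attempt to get argmin of an empty sequenceh.py:21: RuntimeWarning: Mean of empty slice.
  v,u=np.nonzero(m); P=np.c_[u+x0,v+y0].astype(float); c=P.mean(0); w,V=np.linalg.eigh(np.cov((P-c).T)); t=(P-c)@V[:,1]
  ret = um.true_divide(
  avg = a.mean(axis, **keepdims_kw)
h.py:21: RuntimeWarning: Degrees of freedom <= 0 for slice
  v,u=np.nonzero(m); P=np.c_[u+x0,v+y0].astype(float); c=P.mean(0); w,V=np.linalg.eigh(np.cov((P-c).T)); t=(P-c)@V[:,1]
  c *= np.true_divide(1, fact)
  c *= np.true_divide(1, fact)
```

View pics/w4.png

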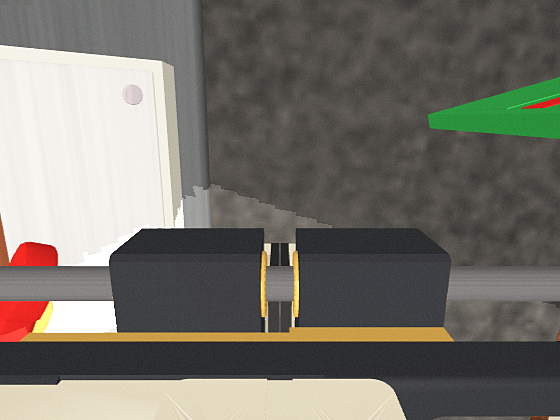

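```bash
python3 - <<'E'
from h import *
np.set_printoptions(precision=2,suppress=True)
for z in (.10,.11,.12): print([sta(onz('wrist',uv,z)) for uv in [(35,258),(35,242),(2,330),(45,330)]])
print('before'); 
E
```

```text
[array([ -4.71, -26.82, -15.  ]), array([ -5.65, -32.62, -15.  ]), array([ 11.66,   0.98, -15.  ]), array([ -3.85,   1.01, -15.  ])]
[array([-11.72, -30.82,  -5.  ]), array([-12.57, -36.13,  -5.  ]), array([ 3.28, -5.35, -5.  ]), array([-10.92,  -5.33,  -5.  ])]
[array([-18.72, -34.82,   5.  ]), array([-19.5 , -39.65,   5.  ]), array([ -5.1 , -11.69,   5.  ]), array([-18.  , -11.67,   5.  ])]
before
```

No turn yet: the right lobe still stands at θ≈0.4, and the body probably rides on the lobe's top. Back off, go 5 mm lower and push again.

Request:
servo_tool(series=[[[0,7,0,0],[0,8,0,0],[-3,0,5,0],[0,-4,0,0],[0,-4,0,0],[0,-2,0,0],[0,-2,0,0],[0,-1,0,0],[0,-1,0,0],[0,0,0,0]]])

```text
t: 9.33
eef_pos: [0.4727, 0.0813, 0.0546]
ee_rot: [3.136, -0.001, -1.392]
force: [-10.4, 0.5, 3.2]
width: 0.0006
gripper_force: 0.0
```

Request:
servo_tool(series=[[[0,-1,0,0],[0,-1,0,0],[0,-1,0,0],[0,-1,0,0],[0,-1,0,0],[0,0,0,0],[0,0,0,0],[0,0,0,0],[0,0,0,0],[0,0,0,0]]])

```text
t: 10.17
eef_pos: [0.4751, 0.081, 0.0544]
ee_rot: [3.132, -0.002, -1.393]
force: [-20.4, -2.2, 11.4]
width: 0.0002
gripper_force: 0.0
```

```bash
cat >> h.py <<'E'
def wred(fn,z=.115):
    im=eyes.grab_frame('wrist'); im=im[:,:,::-1]; cv2.imwrite('pics/'+fn,im); a=im[150:345,:140].astype(int)
    m=(a[...,2]-a[...,1]>95)&(abs(a[...,1]-a[...,0])<32); v,u=np.nonzero(m)
    if len(u)==0: print('no red'); return
    i=v.argmin(); print('red n',len(u),'top px',u[v<v.min()+4].mean(),v[i]+150,'tip',sta(onz('wrist',(u[v<v.min()+4].mean(),v[i]+150),z)))
    s=telemetry.get_state(); print(round(float(s['t']),2),sta(s['eef_pos']).round(1),np.round(s['force'],1),np.round(s['moment'],2))
E
python3 - <<'E'
from h import *
np.set_printoptions(precision=2,suppress=True)
wred('w5.png')
E
```

```text
red n 2469 top px 42.04109589041096 247 tip [-20.78 -36.67   0.  ]
10.22 [-88.7  -7.5 -60.7] [-20.7  -2.5  11.4] [-0.17  5.63  0.49]
```

Request:
servo_tool(series=[[[0,8,0,0],[0,0,-4,0],[0,-4,0,0],[0,-2,0,0],[0,-1,0,0],[0,-1,0,0],[0,-1,0,0],[0,-1,0,0],[0,0,0,0],[0,0,0,0]]])

```text
t: 11.05
eef_pos: [0.478, 0.0816, 0.0586]
ee_rot: [3.133, -0.002, -1.393]
force: [-17.9, -2.9, 9.5]
width: 0.0006
gripper_force: 0.0
```

```bash
python3 - <<'E'
from h import *
np.set_printoptions(precision=2,suppress=True)
wred('w6.png')
E
```

```text
red n 2872 top px 79.55932203389831 251 tip [-25.66 -33.68   0.  ]
11.1 [-85.6  -7.3 -56.4] [-18.6  -3.3   9.3] [-0.57  5.24  0.42]
```

It is turning. Continue.

Request:
servo_tool(series=[[[0,0,-1,0],[0,-1,0,0],[0,-1,0,0],[0,-1,0,0],[0,-1,0,0],[0,-1,0,0],[0,0,0,0],[0,0,0,0],[0,0,0,0],[0,0,0,0]]])

```text
t: 11.93
eef_pos: [0.4798, 0.0807, 0.0589]
ee_rot: [3.128, -0.003, -1.394]
force: [-30.1, -6.7, 15.0]
width: 0.0005
gripper_force: 0.0
```

```bash
python3 - <<'E'
from h import *
np.set_printoptions(precision=2,suppress=True)
wred('w7.png')
E
```

```text
red n 2833 top px 97.625 264 tip [-28.59 -30.75   0.  ]
11.98 [-84.1  -8.5 -56.1] [-30.   -6.5  16.4] [-1.48  7.89  0.38]
```

Now about halfway. Next I'll switch to the open finger and push the lower (right) wing to the left. Back off, rise, shift right, open.

Request:
servo_tool(series=[[[0,8,0,0],[0,8,0,0],[0,0,-20,0],[0,0,-30,0],[0,0,-30,0],[15,0,0,0],[15,0,0,0],[15,0,0,0],[0,0,0,0],[0,0,0,0]]], claw=-1)

```text
t: 12.82
eef_pos: [0.4802, 0.0375, 0.141]
ee_rot: [-3.14, 0.0, -1.393]
force: [-0.4, -0.0, -0.3]
width: 0.0619
gripper_force: 0.0
```

```bash
python3 - <<'E'
from h import *
np.set_printoptions(precision=2,suppress=True)
wred('w8.png'); save('scene','s8.png')
im=cv2.imread('pics/w8.png'); a=im.astype(int); m=(a[...,2]-a[...,1]>95)&(abs(a[...,1]-a[...,0])<32)
v,u=np.nonzero(m); print(len(u),u.min(),u.max(),v.min(),v.max())
def pts(th):
    al=np.radians(40); out=[]
    for r in (-30,0,30):
        for n in (6,):
            sl=-r*np.sin(th); Y=-r*np.cos(th); X=sl*np.cos(al)-n*np.sin(al); Z=sl*np.sin(al)+n*np.cos(al)
            c,s=np.cos(YAW),np.sin(YAW); out.append(H+np.array([c*X-s*Y,s*X+c*Y,Z])/1e3)
    return out
for th in (.4,.6,.8,1.0,1.2): print(th,proj('wrist',pts(th)).round(0).tolist())
b=np.hstack([cv2.resize(im[130:420,:280],(560,580))]); cv2.imwrite('pics/c8.png',b)
E
```

```text
red n 2 top px 84.0 217 tip [ 10.86 -64.62  -0.  ]
12.87 [-91.4 -50.8  25.9] [ 0.  -0.1  0.2] [0.06 0.07 0.  ]
638 81 546 151 217
0.4 [[104.0, 384.0], [121.0, 332.0], [138.0, 280.0]]
0.6 [[93.0, 384.0], [121.0, 332.0], [148.0, 282.0]]
0.8 [[83.0, 382.0], [121.0, 332.0], [156.0, 286.0]]
1.0 [[74.0, 378.0], [121.0, 332.0], [163.0, 291.0]]
1.2 [[67.0, 371.0], [121.0, 332.0], [168.0, 298.0]]
```

View pics/c8.png

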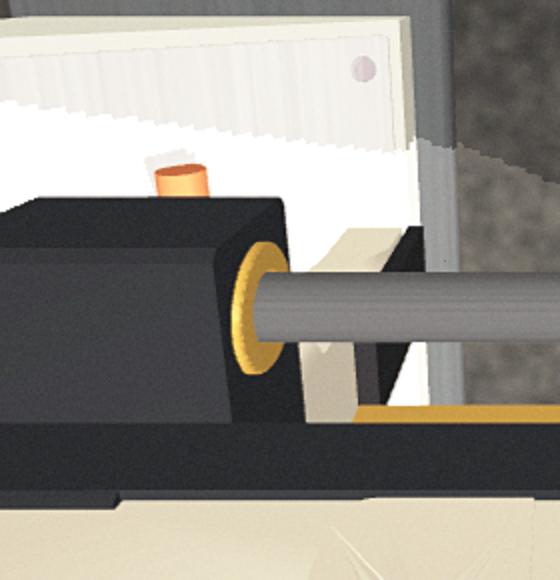

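The handle is hidden behind the gripper block in this view (only the face pipe shows at crop (183,180)). I'll check the angle with the scene camera's red pixels against a model.

```bash
cat >> h.py <<'E'
def wing(th,rs=(-30,0,30),n=8):
    al=np.radians(40); out=[]; c,s=np.cos(YAW),np.sin(YAW)
    for r in rs: # r>0: right wing
        sl=-r*np.sin(th); Y=-r*np.cos(th); X=sl*np.cos(al)-n*np.sin(al); Z=sl*np.sin(al)+n*np.cos(al)
        out.append(H+np.array([c*X-s*Y,s*X+c*Y,Z])/1e3)
    return out
def theta(cam,im,rad=22):
    c=proj(cam,wing(0))[1]; x0,y0=(c-rad).astype(int); a=im[y0:y0+2*rad,x0:x0+2*rad].astype(int)
    m=(a[...,2]-a[...,1]>70)&(abs(a[...,1]-a[...,0])<40); v,u=np.nonzero(m)
    if len(u)<8: return len(u)
    P=np.c_[u+x0,v+y0].astype(float); w,V=np.linalg.eigh(np.cov((P-P.mean(0)).T)); d=V[:,1]; best=[]
    for th in np.arange(0,1.8,.02):
        q=proj(cam,wing(th)); e=q[2]-q[0]; e/=np.linalg.norm(e); best.append((abs(e[0]*d[1]-e[1]*d[0]),th))
    return len(u),P.mean(0).round(1),c.round(1),(w**.5).round(1),sorted(best)[:2]
E
python3 - <<'E'
from h import *
for f in ('scene2','s8'): print(theta('scene',cv2.imread(f'pics/{f}.png')))
print(theta('top',cv2.imread('pics/top0.png')))
E
```

```text
(52, array([227.6, 189.8]), array([226.9, 189.9]), array([1.1, 5.1]), [(np.float64(0.009179528924836589), np.float64(0.3)), (np.float64(0.012176035180418876), np.float64(0.28))])
(14, array([225.6, 191.1]), array([226.9, 189.9]), array([ 0.9, 10.7]), [(np.float64(0.008853574314767632), np.float64(0.62)), (np.float64(0.011804535447048237), np.float64(0.6))])
(80, array([216.5, 199.8]), array([216.8, 203.4]), array([5.2, 7.3]), [(np.float64(0.01068768722457128), np.float64(0.0)), (np.float64(0.02854669378939495), np.float64(0.02))])
```

Request:
servo_tool(series=[[[0,-6,0,0],[0,-6,0,0],[0,0,13,0],[0,0,13,0],[0,0,13,0],[0,0,13,0],[-3,0,0,0],[-3,0,0,0],[-2,0,0,0],[0,0,0,0]]], claw=-1)

```text
t: 13.75
eef_pos: [0.4903, 0.0484, 0.0894]
ee_rot: [-3.14, 0.0, -1.391]
force: [0.1, -0.6, -0.2]
width: 0.0876
gripper_force: 0.0
```

Request:
servo_tool(series=[[[-2,0,0,0],[-2,1,0,0],[-2,1,0,0],[-2,1,0,0],[-2,1,0,0],[-2,1,0,0],[0,0,0,0],[0,0,0,0],[0,0,0,0],[0,0,0,0]]])

```text
t: 14.58
eef_pos: [0.4825, 0.0584, 0.0885]
ee_rot: [3.141, -0.0, -1.392]
force: [-0.8, -0.2, 0.4]
width: 0.0875
gripper_force: 0.1
```

```bash
python3 - <<'E'
from h import *
s=telemetry.get_state(); print(s['t'],sta(s['eef_pos']).round(1),np.round(s['force'],1),np.round(s['moment'],2),s['width'])
save('scene','s9.png'); print(theta('scene',cv2.imread('pics/s9.png')))
E
```

```text
14.5833 [-85.3 -31.  -26.5] [-0.8 -0.2  0.4] [-0.    0.12  0.03] 0.08747956573376905
4
```

Request:
servo_tool(series=[[[-2,0,0,0],[-2,0,0,0],[-2,0,0,0],[-2,0,0,0],[-2,0,0,0],[-1,0,0,0],[-1,0,0,0],[-1,0,0,0],[0,0,0,0],[0,0,0,0]]])

```text
t: 15.47
eef_pos: [0.477, 0.0693, 0.0872]
ee_rot: [3.135, -0.002, -1.393]
force: [-5.3, -5.4, -0.9]
width: 0.0876
gripper_force: 3.5
```

```bash
python3 - <<'E'
from h import *
s=telemetry.get_state(); print(s['t'],sta(s['eef_pos']).round(1),np.round(s['force'],1),np.round(s['moment'],2),s['width'])
E
```

```text
15.4667 [-88.8 -19.3 -27.8] [-5.3 -5.4 -0.9] [-2.13  2.02 -0.2 ] 0.08756852578853859
```

Request:
servo_tool(series=[[[8,3,0,0],[8,0,0,0],[4,-6,0,0],[0,-6,0,0],[0,-1,0,0],[-4,0,0,0],[-4,0,0,0],[-2,0,0,0],[-2,0,0,0],[0,0,0,0]]])

```text
t: 16.3
eef_pos: [0.4909, 0.0651, 0.0883]
ee_rot: [3.141, -0.001, -1.391]
force: [0.9, -2.7, -2.1]
width: 0.0876
gripper_force: 1.2
```

Request:
servo_tool(series=[[[-2,0,0,0],[-2,0,0,0],[-1,0,0,0],[-1,0,0,0],[-1,0,0,0],[-1,0,0,0],[0,0,0,0],[0,0,0,0],[0,0,0,0],[0,0,0,0]]])

```text
t: 17.13
eef_pos: [0.49, 0.073, 0.0885]
ee_rot: [3.141, -0.0, -1.392]
force: [-2.1, -4.4, -1.4]
width: 0.0879
gripper_force: 2.0
```

```bash
python3 - <<'E'
from h import *
s=telemetry.get_state(); print(s['t'],sta(s['eef_pos']).round(1),np.round(s['force'],1),np.round(s['moment'],2),s['width'])
E
```

```text
17.1333 [-75.4 -18.  -26.5] [-2.1 -4.4 -1.4] [-1.7   0.75 -0.16] 0.08794126364915827
```

Request:
servo_tool(series=[[[-1,0,0,0],[-1,0,0,0],[-1,0,0,0],[-1,0,0,0],[-1,0,0,0],[-1,0,0,0],[0,0,0,0],[0,0,0,0],[0,0,0,0],[0,0,0,0]]])

```text
t: 17.97
eef_pos: [0.4889, 0.0755, 0.0884]
ee_rot: [3.14, -0.004, -1.394]
force: [7.5, -23.0, -3.4]
width: 0.088
gripper_force: 12.4
```

```bash
python3 - <<'E'
from h import *
s=telemetry.get_state(); print(s['t'],sta(s['eef_pos']).round(1),np.round(s['force'],1),np.round(s['moment'],2),s['width'])
E
```

```text
17.9667 [-76.  -15.3 -26.6] [  7.5 -23.   -3.4] [-8.77 -2.56 -1.37] 0.08797339772634985
```

Hard stop reached: the force jumped to 24 N where the wing should be square. Retreat right, up a little, back from under the pipe, then up for a check.

Request:
servo_tool(series=[[[8,0,0,0],[8,0,-8,0],[0,0,-20,0],[0,0,-20,0],[0,18,0,0],[0,20,0,0],[0,20,0,0],[0,20,0,0],[0,5,-20,0],[0,0,-30,0]]])

```text
t: 18.8
eef_pos: [0.4081, 0.0481, 0.1864]
ee_rot: [3.14, 0.001, -1.391]
force: [1.1, 0.9, -0.4]
width: 0.0875
gripper_force: 0.0
```

Request:
servo_tool(series=[[[0,0,-30,0],[0,0,-30,0],[0,0,-30,0],[0,0,-30,0],[0,0,0,0],[0,0,0,0],[0,0,0,0],[0,0,0,0],[0,0,0,0],[0,0,0,0]]])

```text
t: 19.63
eef_pos: [0.41, 0.0483, 0.3059]
ee_rot: [3.14, -0.0, -1.392]
force: [-0.1, -0.6, 0.2]
width: 0.0876
gripper_force: 0.0
```

```bash
python3 - <<'E'
from h import *
np.set_printoptions(precision=3,suppress=True)
s=telemetry.get_state(); print(s['t'],s['eef_pos'],sta(s['eef_pos']).round(1),np.round(s['force'],1))
save('wrist','w10.png');save('scene','s10.png');save('top','t10.png')
for f,c in (('wrist2','wrist'),('w10','wrist'),('s10','scene')):
    print(theta(c,cv2.imread(f'pics/{f}.png'),45 if c=='wrist' else 20) if f!='wrist2' else '')
T=wing(1.571); print(proj('wrist',T))
for c in ('wrist','scene'):
  for n in ('handle_mid','sight_glass_mid'): print(c,n,[(np.round(d['position'],3).tolist(),round(d['conf'],2)) for d in recognise(c,n)][:2])
w=cv2.imread('pics/w10.png'); a=cv2.resize(cv2.imread('pics/s10.png')[140:230,190:330],(560,360),interpolation=cv2.INTER_CUBIC)
c=np.zeros((600,800,3),np.uint8); c[:240,:560]=cv2.resize(w[130:,:],(560,290))[:240]; c[240:,:560]=a; t=cv2.imread('pics/t10.png')[165:225,250:290]; c[:360,560:800]=cv2.resize(t,(240,360),interpolation=cv2.INTER_CUBIC); cv2.imwrite('pics/c10.png',c)
E
```

```text
19.6333 [0.41  0.048 0.306] [-158.5  -28.   190.9] [-0.1 -0.6  0.2]

(1293, array([113.1, 215.3]), array([121.1, 214.6]), array([13.1, 21.2]), [(np.float64(0.008950583007844792), np.float64(1.52)), (np.float64(0.009478091870549432), np.float64(1.5))])
(56, array([227.4, 190.2]), array([226.9, 189.9]), array([2.8, 5.3]), [(np.float64(0.005539604576860466), np.float64(1.28)), (np.float64(0.013356287524327402), np.float64(1.3))])
[[ 87.212 220.054]
 [121.095 214.566]
 [151.589 209.628]]
wrist handle_mid [([0.568, 0.102, 0.119], 0.61)]
wrist sight_glass_mid [([0.556, 0.149, 0.118], 0.89)]
scene handle_mid [([0.562, 0.098, 0.112], 0.64), ([0.61, 0.038, 0.068], 0.54)]
scene sight_glass_mid [([0.547, 0.152, 0.112], 0.66)]
```

```bash
python3 - <<'E'
from h import *
im=cv2.imread('pics/w10.png').astype(int)
def fit(m,n):
    v,u=np.nonzero(m); P=np.c_[u,v].astype(float); w,V=np.linalg.eigh(np.cov((P-P.mean(0)).T)); d=V[:,1]; r=[]
    for th in np.arange(0,1.8,.01):
        q=proj('wrist',wing(th)); e=q[2]-q[0]; e/=np.linalg.norm(e); r.append((abs(e[0]*d[1]-e[1]*d[0]),th))
    print(n,len(u),P.mean(0).round(1),(w**.5).round(1),d.round(3),min(r)[1])
m=(im[...,2]-im[...,1]>110)&(abs(im[...,1]-im[...,0])<25); m[:, 200:]=0; m[:150]=0; m[270:]=0
n,l,st,c=cv2.connectedComponentsWithStats(m.astype(np.uint8)); print(st[1:][st[1:,4]>20].tolist())
fit(l==1+st[1:,4].argmax(),'red')
for nm in ('stopcock','handle_mid'):
    save('wrist','x.png')
    for d in trace('wrist',nm)[:1]: fit(d['mask'],nm+str(round(d['conf'],2)))
E
```

```text
[[76, 203, 79, 23, 887]]
red 887 [113.9 214. ] [ 3.9 23.3] [-0.988  0.153] 1.58
stopcock0.94 1107 [115.  213.1] [ 4.2 22.4] [-0.988  0.155] 1.58
handle_mid0.64 1008 [115.1 213.2] [ 3.9 21.8] [-0.987  0.162] 1.57
```

Closed (θ ≈ 1.57 by three fits). Now to the tag: turn to the rack's yaw (≈ −0.16) and go above it.

Request:
servo_tool(series=[[[0,0,0,0.113],[0,0,0,0.113],[0,0,0,0.112],[34.5,-16.5,0,0],[34.5,-16.5,0,0],[34.5,-16.5,0,0],[34.5,-16.5,0,0],[34.5,-16.5,0,0],[34.5,-16.5,0,0],[34.5,-16.5,0,0]]])

```text
t: 21.02
eef_pos: [0.4862, -0.2105, 0.3066]
ee_rot: [-3.141, -0.0, -1.73]
force: [1.3, 0.4, 0.6]
width: 0.088
gripper_force: 0.0
```

Request:
servo_tool(series=[[[34.5,-16.5,0,0],[34.5,-16.5,0,0],[34.5,-16.5,0,0],[0,0,0,0],[0,0,0,0],[0,0,0,0],[0,0,0,0],[0,0,0,0],[0,0,0,0],[0,0,0,0]]])

```text
t: 21.85
eef_pos: [0.5186, -0.3175, 0.3072]
ee_rot: [-3.141, -0.0, -1.728]
force: [0.6, -0.2, -0.2]
width: 0.0875
gripper_force: 0.0
```

```bash
cat >> h.py <<'E'
def tagtop(fn,z=.16):
    s=telemetry.get_state(); im=eyes.grab_frame('wrist')[:,:,::-1]; cv2.imwrite('pics/'+fn,im); a=im.astype(int)
    m=(a[...,2]>140)&(a[...,1]>105)&(a[...,0]<70)&(a[...,2]-a[...,0]>110); m[:, :60]=0;m[330:]=0
    n,l,st,c=cv2.connectedComponentsWithStats(m.astype(np.uint8)); 
    for i in np.argsort(-st[1:,4])[:3]+1: print('yellow',st[i].tolist(),c[i].round(1))
    return s,im,m
E
python3 - <<'E'
from h import *
np.set_printoptions(precision=4,suppress=True)
s,im,m=tagtop('w11.png'); print(s['t'],s['eef_pos'],s['ee_rot'],s['q'])
for n in ('tag_hole','tag_center','rack'): print(n,[(np.round(d['position'],3).tolist(),round(d['conf'],2)) for d in recognise('wrist',n)][:3])
print(proj('wrist',[[.5195,-.319,.16],[.5262,-.2768,.16],[.5127,-.3608,.16]]))
E
```

```text
yellow [64, 149, 47, 70, 624] [ 86.2 185.6]
yellow [113, 195, 26, 52, 566] [127.1 224.1]
yellow [60, 161, 37, 81, 395] [ 76.6 201.7]
21.85 [ 0.5186 -0.3175  0.3072] [-3.1406 -0.0001 -1.7284] [-0.2285  0.2084 -0.0138  0.     -1.3476  0.0709]
tag_hole [([0.519, -0.326, 0.157], 0.98), ([0.399, -0.319, 0.129], 0.73), ([0.436, -0.437, 0.146], 0.69)]
tag_center [([0.437, -0.442, 0.145], 0.94), ([0.401, -0.319, 0.13], 0.9), ([0.521, -0.321, 0.162], 0.69)]
rack [([0.516, -0.323, 0.035], 0.92)]
[[278.5412 193.3825]
 [278.6183 241.2272]
 [278.6568 142.6801]]
```

View pics/w11.png

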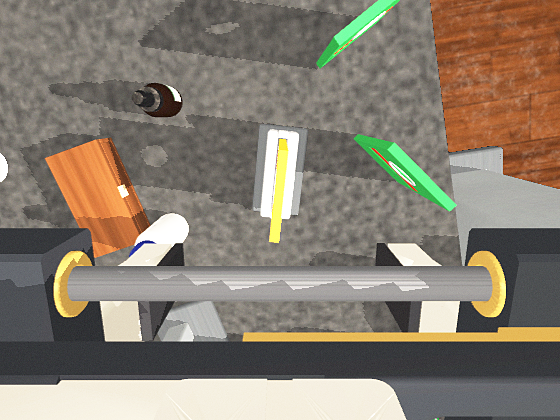

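The tag's top edge runs from (284,139) to (274,242) in the wrist image, so it is turned a few degrees from the tool; the white bottle at (160,235) stays clear.

```bash
python3 - <<'E'
from h import *
np.set_printoptions(precision=4,suppress=True)
im=cv2.imread('pics/w11.png').astype(int)[125:262,250:312]
m=(im[...,2]-im[...,0]>100)&(im[...,1]-im[...,0]>70); v,u=np.nonzero(m); u=u+250;v=v+125; print(len(u),v.min(),v.max())
rows=[(u[v==r].mean(),r) for r in range(v.min()+4,v.max()-3)]; r=np.array(rows); k=np.polyfit(r[:,1],r[:,0],1); print(k)
A,B=[onz('wrist',(np.polyval(k,y),y),.16) for y in (v.min(),v.max())]; d=B-A
print(A,B,(A+B)/2,np.linalg.norm(d),'yaw',np.arctan2(-d[0],d[1]))
for rr in range(v.min(),v.max(),12): print(rr,u[v==rr].min(),u[v==rr].max())
E
```

```text
970 139 242
[ -0.0977 297.2956]
[ 0.5082 -0.3631  0.16  ] [ 0.5306 -0.2768  0.16  ] [ 0.5194 -0.3199  0.16  ] 0.08916539917344221 yaw -0.254508554178836
139 279 285
151 278 287
163 277 286
175 276 284
187 275 283
199 274 282
211 272 280
223 271 280
235 270 279
```

Request:
servo_tool(series=[[[0,-1.5,0,0.09],[0,0,24,0],[0,0,24,0],[0,0,24,0],[0,0,24,0],[0,0,24,0],[0,0,24,0],[0,0,23,0],[0,0,0,0],[0,0,0,0]]])

```text
t: 22.88
eef_pos: [0.5194, -0.3185, 0.1389]
ee_rot: [3.139, -0.0, -1.82]
force: [0.8, -0.4, 1.2]
width: 0.0878
gripper_force: 0.0
```

Request:
servo_tool(series=[[[0,0,0,0],[0,0,0,0],[0,0,0,0],[0,0,0,0],[0,0,0,0],[0,0,0,0],[0,0,0,0],[0,0,0,0],[0,0,0,0],[0,0,0,0]]], claw=1, grip_force=25)

```text
t: 23.72
eef_pos: [0.5199, -0.3186, 0.1395]
ee_rot: [3.141, -0.0, -1.82]
force: [-0.1, -0.5, -0.1]
width: 0.0265
gripper_force: 0.0
```

Request:
servo_tool(series=[[[0,0,0,0],[0,0,0,0],[0,0,0,0],[0,0,0,0],[0,0,0,0],[0,0,0,0],[0,0,0,0],[0,0,0,0],[0,0,0,0],[0,0,0,0]]])

```text
t: 24.55
eef_pos: [0.5199, -0.3186, 0.1395]
ee_rot: [3.142, 0.0, -1.82]
force: [0.1, 0.4, -1.8]
width: 0.008
gripper_force: 25.0
```

Gripped (8 mm). Lift straight up, turn to the station's yaw, and move to a spot from which the wrist camera sees the peg.

Request:
servo_tool(series=[[[0,0,-12,0],[0,0,-18,0],[0,0,-22,0],[0,0,-22,0],[0,0,-24,0],[0,0,-24,0],[0,0,0,-0.107],[0,0,0,-0.107],[0,0,0,-0.107],[0,0,0,-0.107]]])

```text
t: 25.38
eef_pos: [0.5198, -0.3185, 0.2615]
ee_rot: [-3.142, 0.0, -1.387]
force: [0.1, -0.3, -1.8]
width: 0.0078
gripper_force: 25.0
```

Request:
servo_tool(series=[[[-20,-1,0,0],[-30,-1,0,0],[-30,-1,0,0],[-30,-1,0,0],[-30,-1,0,0],[-30,0,0,0],[-30,0,0,0],[-20,0,0,0],[-12,0,0,0],[0,0,0,0]]])

```text
t: 26.22
eef_pos: [0.4831, -0.0875, 0.2618]
ee_rot: [-3.141, 0.001, -1.39]
force: [0.1, -0.3, -1.0]
width: 0.0076
gripper_force: 25.0
```

```bash
python3 - <<'E'
from h import *
np.set_printoptions(precision=4,suppress=True)
s=telemetry.get_state(); print(s['t'],s['eef_pos'],s['ee_rot'],s['width'],s['force'])
for c in ('wrist','scene','top'):
    save(c,c[0]+'12.png')
    for n in ('tag_hole','tag_center','peg_tip','peg_mid'): print(c,n,[(np.round(d['position'],3).tolist(),round(d['conf'],2)) for d in recognise(c,n)][:3])
tip=np.array([.598,-.13,.195]); d=np.array([np.cos(.178),np.sin(.178),0])*.0773-[0,0,.0207]
print('peg proj wrist',proj('wrist',[tip,tip+d/2,tip+d]))
E
```

```text
26.2167 [ 0.4831 -0.0875  0.2618] [-3.1408  0.0006 -1.3895] 0.007587942225085205 [ 0.071  -0.2643 -1.0428]
wrist tag_hole [([0.376, -0.284, 0.02], 0.7), ([0.487, -0.112, 0.28], 0.58), ([0.664, -0.052, 0.013], 0.17)]
wrist tag_center [([0.669, -0.052, 0.013], 0.68), ([0.484, -0.108, 0.28], 0.63), ([0.376, -0.278, 0.016], 0.47)]
wrist peg_tip [([0.663, -0.05, 0.013], 0.57)]
wrist peg_mid [([0.669, -0.051, 0.017], 0.97), ([0.483, -0.112, 0.282], 0.25)]
scene tag_hole [([0.404, -0.458, 0.098], 0.64), ([0.401, -0.712, 0.1], 0.58), ([0.356, -0.024, 0.089], 0.57)]
scene tag_center [([0.36, -0.023, 0.088], 0.86), ([0.403, -0.458, 0.096], 0.8), ([0.484, -0.103, 0.194], 0.59)]
scene peg_tip [([0.582, 0.102, 0.067], 0.69)]
scene peg_mid [([0.585, 0.098, 0.069], 0.8), ([0.482, -0.106, 0.197], 0.51)]
top tag_hole [([0.418, -0.446, 0.097], 0.71), ([0.418, -0.706, 0.09], 0.6), ([0.358, -0.013, 0.148], 0.44)]
top tag_center [([0.414, -0.707, 0.09], 0.85), ([0.417, -0.445, 0.09], 0.64), ([0.386, -0.31, 0.153], 0.63)]
top peg_tip [([0.628, 0.078, 0.13], 0.83)]
top peg_mid [([0.626, 0.085, 0.13], 0.64)]
peg proj wrist [[103.4903 123.7083]
 [ 49.0466 123.2809]
 [ -0.8571 122.8891]]
```

```bash
python3 - <<'E'
from h import *
np.set_printoptions(precision=1,suppress=True,linewidth=200)
w=cv2.imread('pics/w12.png').astype(int)
for u in (15,50,80,95,105,115): print(u,w[90:165:3,u].tolist() if u==50 else w[90:165:3,u].mean(1))
for c in 's','t':
    im=cv2.imread(f'pics/{c}12.png').astype(int); m=(im[...,2]>120)&(im[...,2]-im[...,0]>80)&(im[...,1]-im[...,0]>55)&(abs(im[...,2]-im[...,1])<80)
    cam={'s':'scene','t':'top'}[c]
    st=telemetry.get_state(); T=R.from_euler('xyz',st['ee_rot']).as_matrix(); p=st['eef_pos']
    C=[p+T@np.array([x,y,z])/1e3 for x,y,z in [(-40,0,-20),(40,0,-20),(40,0,130),(-40,0,130),(0,0,25.5)]]
    q=proj(cam,C); print(cam,q.tolist()); lo=q.min(0).astype(int)-12; hi=q.max(0).astype(int)+12
    mm=np.zeros_like(m); mm[lo[1]:hi[1],lo[0]:hi[0]]=m[lo[1]:hi[1],lo[0]:hi[0]]
    print(mm.sum()); sub=mm[lo[1]:hi[1],lo[0]:hi[0]]
    print(lo); print('\n'.join(''.join('#' if k else '.' for k in r) for r in sub))
    if c=='s':
        for d in trace('scene','tag')[:4]:
            vv,uu=np.nonzero(d['mask']); print(d['conf'],uu.min(),uu.max(),vv.min(),vv.max(),uu.mean(),vv.mean())
E
```

```text
15 [ 87.3  88.7 173.3 141.7 136.  133.3 140.7 134.7 123.7 237.7 248.  248.  246.3 232.7 133.3 135.  134.7 135.3 138.3 141.   90.7  98.3  80.   89.   83. ]
50 [[88, 92, 98], [83, 85, 92], [78, 79, 85], [156, 156, 156], [133, 140, 136], [134, 140, 140], [138, 138, 138], [127, 136, 131], [122, 132, 128], [237, 238, 245], [247, 247, 251], [247, 249, 251], [246, 246, 250], [232, 231, 240], [124, 128, 128], [139, 139, 139], [131, 135, 135], [139, 143, 138], [119, 126, 126], [93, 104, 103], [89, 92, 97], [87, 92, 90], [88, 92, 96], [80, 89, 91], [81, 86, 86]]
80 [136.3 139.  135.  133.  143.7 134.3 136.3 134.7 118.7 239.  248.  248.  249.  237.7 143.3 137.3 135.  133.3 138.3 133.3 138.  132.  137.3 141.7 135. ]
95 [134.  136.  140.3 140.  153.7 134.3 137.7 132.3 129.7 234.3 243.3 247.7 245.  234.  161.3 135.7 146.3 137.7 137.7 135.7 130.7 132.  136.3 131.7 128.3]
105 [128.7 124.7 134.3 137.  132.  142.  136.7 138.7 132.7 134.7 122.7 170.7 173.  127.7 133.7 131.7 130.  132.7 131.7 130.  124.7 128.3 129.3 129.3 129.3]
115 [142.3 141.7 140.  142.  142.  138.7 139.3 135.3 133.7 127.  135.  130.
[... 4695 characters left out ...]
..........
.............................................
.............#...............##..............
..........................#####..............
..............#......#####...................
..............##.............................
.............................................
.............................................
.............................................
.............................................
.............................................
.............................................
.............................................
.............................................
.............................................
.............................................
```

The tag sits centred in the grip (mask edges match the model within 0.5 px), and the peg tip shows at (105,124) as predicted at (103.5,123.7). Go to 30 mm in front of the tip, hole level with it.

Request:
servo_tool(series=[[[20,0,0,0],[22,0,0,0],[20.4,0,10,0],[0,0,16,0],[0,0,15.3,0],[0,-25,0,0],[0,-25,0,0],[0,-25.4,0,0],[0,0,0,0],[0,0,0,0]]])

```text
t: 27.85
eef_pos: [0.5695, -0.1371, 0.2193]
ee_rot: [3.14, 0.0, -1.391]
force: [0.4, 0.5, -1.3]
width: 0.0078
gripper_force: 25.0
```

```bash
cat >> h.py <<'E'
TIP=np.array([.598,-.13,.195])
def rel():
    s=telemetry.get_state(); T=R.from_euler('xyz',s['ee_rot']).as_matrix(); h=np.array(s['eef_pos'])+T@[0,0,.0255]
    d=h-TIP; c,q=np.cos(YAW),np.sin(YAW)
    print(s['t'].round(2),'hole past tip',((c*d[0]+q*d[1])*1e3).round(1),'lat(+left)',((-q*d[0]+c*d[1])*1e3).round(1),'z',(d[2]*1e3).round(1),'rot',np.round(s['ee_rot'],3),'F',np.round(s['force'],1),np.round(s['moment'],2),'w',s['width'])
E
python3 - <<'E'
from h import *
np.set_printoptions(precision=1,suppress=True,linewidth=200)
rel()
for c in ('scene','top'): save(c,c[0]+'13.png')
st=telemetry.get_state(); T=R.from_euler('xyz',st['ee_rot']).as_matrix(); p=st['eef_pos']
C=[p+T@np.array([x,y,z])/1e3 for x,y,z in [(-40,0,-20),(40,0,-20),(40,0,130),(-40,0,130),(0,0,25.5)]]+[TIP]
for c in ('scene','top'): print(c,proj(c,C).tolist())
im=cv2.imread('pics/s13.png').astype(int); m=(im[...,2]>120)&(im[...,2]-im[...,0]>80)&(im[...,1]-im[...,0]>55)
q=proj('scene',C); lo=q.min(0).astype(int)-8; hi=q.max(0).astype(int)+8; print(lo)
print('\n'.join(''.join('#' if k else '.' for k in r) for r in m[lo[1]:hi[1],lo[0]:hi[0]]))
E
```

```text
Traceback (most recent call last):
  File "h.py", line 56, in rel
    print(s['t'].round(2),'hole past tip',((c*d[0]+q*d[1])*1e3).round(1),'lat(+left)',((-q*d[0]+c*d[1])*1e3).round(1),'z',(d[2]*1e3).round(1),'rot',np.round(s['ee_rot'],3),'F',np.round(s['force'],1),np.round(s['moment'],2),'w',s['width'])
          ^^^^^^^^^^^^
AttributeError: 'float' object has no attribute 'round'
```

```bash
sed -i "s/print(s\['t'\].round(2)/print(round(s['t'],2)/" h.py
python3 - <<'E'
from h import *
np.set_printoptions(precision=1,suppress=True,linewidth=200)
rel()
for c in ('scene','top'): save(c,c[0]+'13.png')
st=telemetry.get_state(); T=R.from_euler('xyz',st['ee_rot']).as_matrix(); p=st['eef_pos']
C=[p+T@np.array([x,y,z])/1e3 for x,y,z in [(-40,0,-20),(40,0,-20),(40,0,130),(-40,0,130),(0,0,25.5)]]+[TIP]
for c in ('scene','top'): print(c,proj(c,C).tolist())
im=cv2.imread('pics/s13.png').astype(int); m=(im[...,2]>120)&(im[...,2]-im[...,0]>80)&(im[...,1]-im[...,0]>55)
q=proj('scene',C); lo=q.min(0).astype(int)-8; hi=q.max(0).astype(int)+8; print(lo)
print('\n'.join(''.join('#' if k else '.' for k in r) for r in m[lo[1]:hi[1],lo[0]:hi[0]]))
h=q[4].astype(int); print('gray around hole',h); print(im[h[1]-6:h[1]+7,h[0]-7:h[0]+8].mean(2).astype(int))
E
```

```text
27.85 hole past tip -29.3 lat(+left) -2.0 z -1.2 rot [ 3.1  0.  -1.4] F [ 0.4  0.5 -1.3] [ 0.   0.2 -0. ] w 0.007828919107547268
scene [[270.99483874932525, 186.95112099287414], [292.41758525399035, 193.48407167706077], [290.87058313048493, 222.6540014991583], [270.97328562515304, 216.17983683924245], [281.37990234753715, 199.5099367643321], [284.18609646750167, 193.65608419206737]]
top [[266.1708823037409, 194.05201527420655], [286.95811056369723, 190.0065658529608], [285.7809320583942, 199.19983987327336], [266.7349397661303, 202.92680751716213], [276.4779582946769, 194.93712955926256], [274.4093974431122, 187.51384729045526]]
[262 178]
......................................
......................................
......................................
......................................
......................................
......................................
......................................
......................................
......................................
......................................
......................................
........................
[... 1721 characters left out ...]
5 128]
 [233 232 230 226 218 207 194 198 188 169 151 140 126 128 126]
 [231 233 233 231 220 207 206 212 204 179 155 138 133 138 139]
 [222 228 229 228 222 215 213 218 217 195 168 151 147 154 154]
 [203 209 216 215 216 216 216 220 218 199 181 167 159 161 161]
 [176 188 195 199 197 199 204 209 204 186 177 175 161 162 163]
 [160 161 177 181 180 184 185 188 177 161 167 177 162 163 164]
 [149 154 167 172 179 182 184 185 175 163 169 177 164 163 163]
 [135 138 147 162 174 184 185 185 185 182 177 176 162 164 163]
 [138 133 133 141 156 165 171 179 186 185 177 167 162 163 163]
 [171 163 147 144 143 141 144 154 162 166 157 150 158 160 162]
 [211 201 188 181 164 150 145 138 138 138 138 136 142 148 156]]
```

Request:
servo_tool(series=[[[-2,-6,0,0],[0,-8,0,0],[0,-8,0,0],[0,-8,0.5,0],[0,-5,1,0],[0,-5,1,0],[0,0,0,0],[0,0,0,0],[0,0,0,0],[0,0,0,0]]])

```text
t: 28.78
eef_pos: [0.6076, -0.1284, 0.2178]
ee_rot: [3.142, -0.0, -1.392]
force: [-0.5, -0.2, -1.1]
width: 0.0076
gripper_force: 25.0
```

```bash
python3 -c "
from h import *
rel()"
```

```text
28.78 hole past tip 9.8 lat(+left) -0.2 z -2.7 rot [ 3.142 -0.    -1.392] F [-0.5 -0.2 -1.1] [0.   0.11 0.02] w 0.007602823053711328
```

Request:
servo_tool(series=[[[0,-5,1.3,0],[0,-5,1.3,0],[0,-5,1.4,0],[0,-5,1.3,0],[0,-5,1.4,0],[0,-2,0.6,0],[0,0,0,0],[0,0,0,0],[0,0,0,0],[0,0,0,0]]])

```text
t: 29.62
eef_pos: [0.6343, -0.1236, 0.2106]
ee_rot: [-3.141, 0.0, -1.392]
force: [-0.0, -0.3, -0.7]
width: 0.0078
gripper_force: 25.0
```

Request:
servo_tool(series=[[[0,0,1,0],[0,0,1,0],[0,0,1,0],[0,0,1,0],[0,0,1,0],[0,0,1,0],[0,0,0,0],[0,0,0,0],[0,0,0,0],[0,0,0,0]]])

```text
t: 30.45
eef_pos: [0.6345, -0.1235, 0.2045]
ee_rot: [-3.141, -0.0, -1.392]
force: [-0.6, -0.5, -0.9]
width: 0.008
gripper_force: 25.0
```

```bash
python3 -c "
from h import *
rel()"
```

```text
30.45 hole past tip 37.1 lat(+left) -0.1 z -16.0 rot [-3.141 -0.    -1.392] F [-0.6 -0.5 -0.9] [ 0.    0.08 -0.01] w 0.007958428225247895
```

Request:
servo_tool(series=[[[0,0,0.5,0],[0,0,0.5,0],[0,0,0.5,0],[0,0,0.5,0],[0,0,0.5,0],[0,0,0.5,0],[0,0,0.5,0],[0,0,0,0],[0,0,0,0],[0,0,0,0]]])

```text
t: 31.28
eef_pos: [0.6348, -0.1236, 0.2019]
ee_rot: [-3.14, -0.001, -1.392]
force: [-1.2, 1.6, 6.0]
width: 0.0078
gripper_force: 25.0
```

```bash
python3 -c "
from h import *
rel()"
```

```text
31.28 hole past tip 37.4 lat(+left) -0.2 z -18.6 rot [-3.140e+00 -1.000e-03 -1.392e+00] F [-1.2  1.6  6. ] [ 0.22  0.69 -0.02] w 0.007816420860993867
```

Contact at exactly the predicted height (7 N up): the tag rests on the peg. Open and rise.

Request:
servo_tool(series=[[[0,0,-0.8,0],[0,0,0,0],[0,0,0,0],[0,0,0,0],[0,0,0,0],[0,0,0,0],[0,0,0,0],[0,0,0,0],[0,0,0,0],[0,0,0,0]]], claw=0.3)

```text
t: 32.12
eef_pos: [0.6344, -0.1235, 0.2017]
ee_rot: [3.142, -0.0, -1.392]
force: [-0.8, -0.3, -0.3]
width: 0.0305
gripper_force: 0.0
```

Request:
servo_tool(series=[[[0,0,-4,0],[0,0,-6,0],[0,0,-8,0],[0,0,-10,0],[0,0,-12,0],[0,0,-15,0],[0,0,-20,0],[0,0,-20,0],[0,0,-20,0],[0,0,-20,0]]])

```text
t: 32.95
eef_pos: [0.6344, -0.1236, 0.3393]
ee_rot: [-3.14, -0.0, -1.392]
force: [-0.2, 0.3, 0.5]
width: 0.0304
gripper_force: 0.0
```

```bash
python3 - <<'E'
from h import *
rel()
for c in ('scene','top','wrist'):
    save(c,c[0]+'14.png')
    print(c,[(np.round(d['position'],3).tolist(),round(d['conf'],2)) for d in recognise(c,'tag_center')+recognise(c,'tag_hole') if d['position'][0]>.55 and d['position'][1]>-.25])
im=cv2.imread('pics/s14.png').astype(int); m=(im[...,2]>120)&(im[...,2]-im[...,0]>80)&(im[...,1]-im[...,0]>55)
print('\n'.join(''.join('#' if k else '.' for k in r) for r in m[175:235,265:325]))
print(proj('scene',[TIP,TIP+[.0365,.0066,-.0186-.104]]))
E
```

```text
32.95 hole past tip 37.0 lat(+left) -0.2 z 118.8 rot [-3.14  -0.    -1.392] F [-0.2  0.3  0.5] [0.01 0.02 0.02] w 0.03040986578916876
scene [([0.627, -0.129, 0.152], 0.71), ([0.631, -0.124, 0.154], 0.6), ([0.551, 0.154, 0.117], 0.6)]
top [([0.626, -0.095, 0.126], 0.58), ([0.624, -0.1, 0.131], 0.69)]
wrist [([0.634, -0.126, 0.221], 0.72), ([0.653, -0.046, 0.013], 0.6), ([0.634, -0.13, 0.224], 0.74), ([0.652, -0.043, 0.014], 0.25)]
...###......................................................
...###......................................................
..###.......................................................
.............#####..........................................
............##########......................................
............###############.................................
............##################..............................
...........######################...........................
...........#######################..........................
...........#######################..........................
...........#######################......................
[... 2352 characters left out ...]
...............................
............................................................
............................................................
............................................................
............................................................
............................................................
............................................................
............................................................
............................................................
............................................................
............................................................
[[284.18609647 193.65608419]
 [287.15679944 210.27918026]]
```

The tag hangs on the peg (full yellow outline, hole with peg through it) and the gripper is well clear. Let it settle once, confirm and hand in.

Request:
servo_tool(series=[[[0,0,-5,0],[0,0,-5,0],[0,0,0,0],[0,0,0,0],[0,0,0,0],[0,0,0,0],[0,0,0,0],[0,0,0,0],[0,0,0,0],[0,0,0,0]]])

```text
t: 34.23
eef_pos: [0.6344, -0.1235, 0.3467]
ee_rot: [3.142, 0.0, -1.392]
force: [0.5, 0.8, -0.3]
width: 0.0307
gripper_force: 0.0
```

```bash
python3 - <<'E'
from h import *
save('scene','s15.png'); a=cv2.imread('pics/s14.png').astype(int); b=cv2.imread('pics/s15.png').astype(int)
print('change at tag',abs(a-b)[175:218,274:302].mean(), theta('scene',cv2.imread('pics/s15.png'),20))
print([(np.round(d['position'],3).tolist(),round(d['conf'],2)) for d in recognise('scene','tag_center')[:4]])
print(ticket.job_done())
E
```

```text
change at tag 1.554263565891473 (56, array([226.5, 188.7]), array([226.9, 189.9]), array([3.7, 7.4]), [(np.float64(0.00015261751411349556), np.float64(0.78)), (np.float64(0.02004532611451776), np.float64(0.76))])
[([0.392, -0.314, 0.09], 0.86), ([0.628, -0.129, 0.15], 0.84), ([0.354, -0.021, 0.089], 0.83), ([0.405, -0.461, 0.096], 0.74)]
the job is handed in; nothing more can be done
None
```

I handed the job in at about 34 s: the handle is turned to its closed stop and the yellow tag hangs freely on the peg. One doubt: close-up fits after the turn gave about 1.57 rad, but a last coarse scene-camera reading, which has been unreliable, gave 0.78. I did not recheck it before handing in.

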